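# Slide a board carrier under the probe bridge and press the probes down

## Task

Push the board carrier across the bench and in under the low bridge of the probe jig until it is fully home against the jig's end stop; slide it flat on the bench, never lifting or tipping it. Only when it is home, press the round knob on top of the jig all the way down so that the probe pins meet the board, and finish while still holding the knob down. Leave the other loose things on the bench where they lie.

Things in the scene. Friction and masses are not known exactly. Their poses are not given: they have to be found in the camera images.
- carrier: board carrier: flat grey pallet, 96 mm long (x), 92 mm wide (y), 0.2 to 0.4 kg, loose on the bench before the jig, off to one side and askew. Rim and plain rear deck 12 mm high, front corners bevelled 8 mm; a green circuit board is fixed in a pocket in its front half, parts up to 16 mm above the bench. Origin: centre of the underside; +x points to the board end, which goes in first; side faces at y = -46 and +46 mm
- carrier_rear (a point): middle of the carrier's flat rear face (at x = -48 mm in the carrier's frame, 0 to 12 mm high, 92 mm wide), 6 mm above the bench: the face to push on
- jig: probe jig screwed to the bench: two guide rails, an aluminium bridge across them, an end stop behind. Origin: on the bench under the middle of the bridge; +x is the way the carrier goes in. Bridge: x = -22 to +22 mm, 125 mm wide, underside 20 mm, upper side 32 mm above the bench. The carrier is home with its origin at x = -22 mm, y = 0 here and its axes along the jig's; its rear 48 mm then still stand out
- jig_mouth (a point): on the bench in the middle of the jig's mouth, 58 mm before the jig's origin: here the lead-ins are 122 mm apart; they narrow to 97 mm (2.5 mm play each side of the carrier) at x = -36 mm in the jig's frame, where the guide rails begin, which run back to the end stop. Lead-ins and rails are 12 mm high
- jig_stop (a point): middle of the face of the end stop, at x = +26 mm in the jig's frame, 14 mm high: the carrier's front face rests on it when home
- probe (a joint): spring-loaded probe head of the jig: 0 m at rest, grows as the knob is pressed down; with the carrier home the pins meet the board, and the knob can go no farther, at about 0.0095 m; 2 N starts it, 6 N presses it all the way, and it springs up when let go
- knob_top (a point): top centre of the round black push knob, 36 mm across, 65 mm above the bench at rest, over the middle of the bridge; moves down with the probe head
- card_box: bystander: small white card box, 38x54x28 mm, standing beside the jig
- flux_tin: bystander: small round tin, 36 mm across, 18 mm high, near the jig
- tweezers: bystander: steel tweezers, 125 mm long, lying at the left front
- white_key: bystander: white keyboard key, 154 mm long, at the left front
- tape: bystander: roll of black tape, 60 mm across, at the left edge
Not all that is in view belongs to the job. There is more than one size of the carrier; the job needs the larger.

How it is judged:
By the outcome, as a careful person would: the job done as asked, in the order asked, and still so for the second after the job is handed in, while the arm keeps its last pose, push and grip.
It also fails if it takes over 54 s, if anything falls off the work surface, if the arm or the gripper's body presses on something with over 40 N, if the wrist force passes 120 N, or if a joint passes its speed limit or range.

## Robot

A 6-joint arm with a two-finger parallel gripper is mounted at the origin on a cart in front of the work surface, level with it; the furniture and walls round the work are solid. World frame = base frame: x ahead of the robot, y to its left, z up, the work surface at z = 0. Lengths are in m, angles in rad, forces in N, time in s.
With the tool pointing down it reaches from about 0.35 to 0.775 m from the base axis. Payload 7.3 kg.
Tool frame: the origin (TCP) lies on the centre line of the jaws, within the pads' length; the fingertips stand 11 mm ahead of it and the grasp point (between the pads) lies 8 mm behind it; y points along the fingers, z is the direction in which the jaws open and shut, and the axes are right-handed (so a half turn about y gives the same grasp; the last joint's range is limited). The gripper opens to 92 mm and grips with 3 to 60 N. Pads are 19 mm wide; open, the fingers measure 130 mm over their backs; the gripper's body (75 mm by 190 mm) begins 47 mm behind the grasp point.
Start: joints at [1.097, 0.342, 1.524, -0, 1.275, -0.146], TCP at [0.169, 0.497, 0.238] pointing down, gripper open.
Joint ranges: [-2.53, 2.53], [-0.77, 2.02], [0.04, 2.7], [-1, 4.14], [0.28, 2.66], [-3.11, 3.11]. Speed limits (rad/s): [2.57, 2.57, 3.14, 3.14, 3.14, 3.14].

## Interface

Orientations are given as [roll, pitch, yaw] about the fixed x, y, z axes, in that order (R = Rz(yaw) Ry(pitch) Rx(roll)).
In Python, from cell import robot, cams gives the robot as it stands.
- The arm moves only by the tool apply_moves, never from a script. Its argument "plan" is a list of rows, each a list of 7 numbers: the shift along the tool's x, y, z in m, then the turn, a rotation vector about the tool's x, y, z in degrees, then the gripper command: -1 is fully open, 1 is shut, values between are in proportion. A call has exactly 5 rows; each row is the pose to reach, as a shift and turn from the pose commanded when the call began, along the tool's axes at that moment; what a row does not reach only later rows make up. A row lasts 1/8 s, in which the tool goes at most 62.5 mm and 10.7 degrees, less where a joint would pass 70% of its speed; a pose out of reach is approached as far as the arm can. A call with a gripper value outside its range is refused whole. The fingers move at their own pace and stop on an object; "squeeze" is the grip in N (left out, the last holds). Time passes only in rows, so rows that repeat a pose let the fingers close, or fill a call up. It gives the time, the measured TCP pose, the force and the opening at its end, in the units of the state.
- robot.observe(): the state, without advancing time (a new reading comes with each control period).
- cams.read_camera(name): name is "scene" or "top" or "wrist"; returns the picture (420x560x3 uint8, blue, green, red); there is no depth.
- cams.calibration(name): a dict with "fx", "fy", "cx", "cy" (pixels), "dist" ([k1, k2, p1, p2, k3] as OpenCV has them; the pictures are not rectified), "extrinsics" (4x4, takes a point from world to camera coordinates); the wrist camera has in their place "T_tool_cam" (4x4, takes a point from camera to tool coordinates, whose origin is the TCP and whose axes are the tool frame's). Camera axes: x right, y up, looking along -z (the intrinsics and any distortion apply to the point x, -y, -z); pixel columns grow to the right and rows downward; lengths in m; the calibration is good to about 2 mm. A picture is of the moment at which its call begins: read the wrist's pose just before it. calibration takes no time and is no camera call.
- robot.hand_in(): hands the job in, once; it reports no verdict.
The state is a dict: "time": time; "qpos": joint angles; "qvel": joint speeds; "joint_efforts": joint torques, N m; "tool_pos": TCP position; "tool_rot": TCP orientation; "contact_force": force on the tool from outside, world axes, zero at the start; "torque": the same for the moment, N m; "opening": finger opening in m.
Only numpy, scipy, OpenCV 4.12 (cv2) and the standard library are available. Lean on these libraries where they do the work, as an engineer would, in place of code of your own. Each camera call takes 0.05 s, during which the arm holds its last target. There are 200 camera calls.

## Working session

There is one attempt and no reset: what is moved stays moved. The work goes in short steps, Python scripts to look and compute and a tool call to move; the robot and the scene stay as the last step left them, time stands still between calls to the robot, and variables do not carry over. Pictures are saved under pics/ and viewed, about 8 in all and at most 12, crops included, and the job is handed in when it is done.

Besides the shell and the picture viewer there is one more tool, called after "Call:" as a command line: name --pt "numbers of a row" for each row, then --argument value for the rest. apply_moves: Moves the arm, as the interface text tells. Its arguments: {"type":"object","properties":{"plan":{"type":"array","items":{"type":"array","items":{"type":"number"}}},"squeeze":{"type":"number"}},"required":["plan"]}

```bash
ls; mkdir -p pics; python3 - <<'E'
from cell import robot,cams
import cv2,json
print(robot.observe())
for n in("scene","top"):
    cv2.imwrite(f"pics/{n}0.png",cams.read_camera(n))
for n in("scene","top","wrist"): print(n,cams.calibration(n))
E
```

```text
pics
{'time': 0.0, 'qpos': array([ 1.09700587e+00,  3.42748294e-01,  1.52499509e+00, -1.78319029e-05,
        1.27539601e+00, -1.46026063e-01]), 'qvel': array([-0.00079758,  0.00049211, -0.00081696, -0.00127428,  0.00204597,
        0.00038424]), 'joint_efforts': array([ 1.80094712e-04, -4.31237340e+01, -2.44222873e+01,  7.15648220e-02,
        5.59092604e-02, -1.45700860e-04]), 'tool_pos': array([0.16883331, 0.49671031, 0.23703933]), 'tool_rot': array([-1.57232909e+00,  2.08193498e-04, -3.27759350e-01]), 'contact_force': array([-0.16732195, -0.24605665, -0.38566402]), 'torque': array([-0.05105964,  0.0141587 ,  0.00472732]), 'opening': 0.09172730269241772}
scene {'fx': 498.22635139732137, 'fy': 498.22635139732137, 'cx': 273.653810105948, 'cy': 212.49160648869292, 'dist': array([-0.10242149,  0.        ,  0.        ,  0.        ,  0.        ]), 'extrinsics': array([[-0.6545027 , -0.75604953, -0.00391392,  0.41200401],
       [ 0.35264387, -0.30985038,  0.88296945, -0.21979895],
       [-0.66878137,  0.57652567,  0.46941414, -0.73157556],
       [ 0.        ,  0.        ,  0.        ,
[... 314 characters left out ...]
3,  0.17083981, -0.55174841],
       [-0.17075514,  0.00720495,  0.98528715, -1.16205629],
       [ 0.        ,  0.        ,  0.        ,  1.        ]])}
wrist {'fx': 364.3424544094131, 'fy': 364.3424544094131, 'cx': 279.12478673976904, 'cy': 210.15376244861739, 'dist': array([-0.08282946,  0.        ,  0.        ,  0.        ,  0.        ]), 'T_tool_cam': array([[ 1.01045812e-03, -9.59888632e-01, -2.80379730e-01,
        -7.64579607e-02],
       [-5.15825516e-05,  2.80379823e-01, -9.59889135e-01,
        -1.46365574e-01],
       [ 9.99999488e-01,  9.84390473e-04,  2.33798564e-04,
         1.90482177e-04],
       [ 0.00000000e+00,  0.00000000e+00,  0.00000000e+00,
         1.00000000e+00]])}
```

View pics/scene0.png

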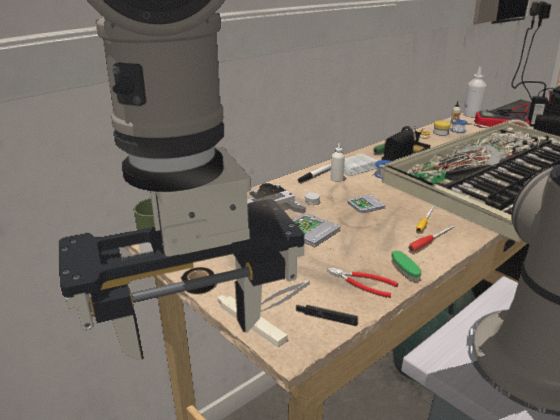

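View pics/top0.png

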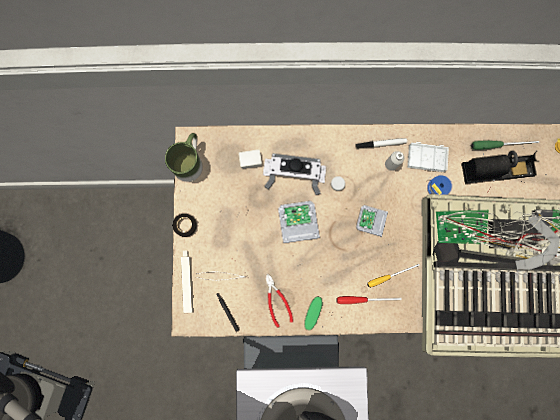

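The scene view shows the arm at the left, with the carrier at about (313,230). The top view shows the larger carrier at (298,222), the jig at (295,168) with its mouth facing the robot, the card box at (250,158) and the tin at (338,184). Next I'll enlarge the crop and measure.

```bash
cat > h.py <<'E'
import numpy as np,cv2
from cell import robot,cams
from scipy.spatial.transform import Rotation as R
def toolT(o):
    T=np.eye(4);T[:3,:3]=R.from_euler('xyz',o['tool_rot']).as_matrix();T[:3,3]=o['tool_pos'];return T
def cam(n,o=None):
    c=cams.calibration(n)
    E=c['extrinsics'] if n!='wrist' else np.linalg.inv(toolT(o)@c['T_tool_cam'])
    K=np.array([[c['fx'],0,c['cx']],[0,c['fy'],c['cy']],[0,0,1]]);return K,np.array(c['dist']),E
def ray(uv,z,C):
    K,d,E=C;p=cv2.undistortPoints(np.array(uv,float).reshape(-1,1,2),K,d)[:,0]
    D=np.c_[p[:,0],-p[:,1],-np.ones(len(p))]@E[:3,:3];o=-E[:3,:3].T@E[:3,3]
    return o+D*((z-o[2])/D[:,2])[:,None]
def proj(P,C):
    K,d,E=C;q=np.atleast_2d(P)@E[:3,:3].T+E[:3,3];q=q*[1,-1,-1]
    return cv2.projectPoints(q,np.zeros(3),np.zeros(3),K,d)[0][:,0]
E
python3 - <<'E'
from h import *
im=cv2.imread('pics/top0.png');C=cam('top')
cv2.imwrite('pics/topcrop.png',cv2.resize(im[140:250,230:360],None,fx=6,fy=5.4,interpolation=cv2.INTER_CUBIC))
hsv=cv2.cvtColor(im,cv2.COLOR_BGR2HSV)
# carrier: not-bench pixels in its window
x0,y0=265,194;w=hsv[y0:250,x0:335]
m=((w[...,1]<60)|((w[...,0]>35)&(w[...,0]<90))).astype(np.uint8)
m=cv2.morphologyEx(m,cv2.MORPH_CLOSE,np.ones((3,3)))
c=max(cv2.findContours(m,0,1)[0],key=cv2.contourArea).reshape(-1,2)+[x0,y0]
P=ray(c,0.012,C)[:,:2];print(cv2.minAreaRect((P*1000).astype(np.float32)))
print(ray([[298,222],[294,165],[338,184],[250,158]],0.012,C).round(3))
E
```

```text
((511.3324890136719, 4.277130126953125), (140.07513427734375, 172.97251892089844), 63.77406311035156)
[[ 0.509  0.001  0.012]
 [ 0.657  0.008  0.012]
 [ 0.606 -0.103  0.012]
 [ 0.677  0.121  0.012]]
```

View pics/topcrop.png

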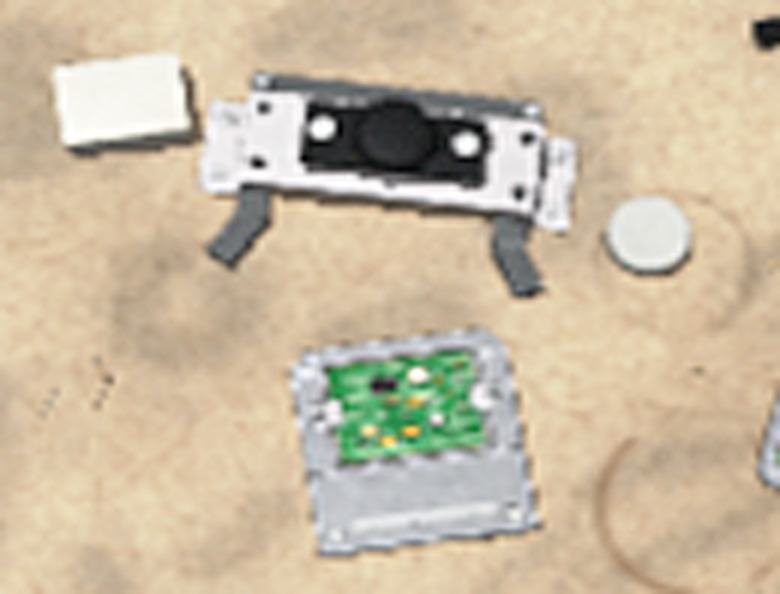

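The crop shows the carrier with its rear corners at about (320,553) and (540,524), yawed slightly counter-clockwise. The jig is yawed the other way, with the knob at (397,132).

```bash
python3 - <<'E'
from h import *
C=cam('top')
def px(a): a=np.array(a,float); return np.c_[230+(a[:,0]+.5)/6-.5,140+(a[:,1]+.5)/5.4-.5]
im=cv2.imread('pics/top0.png').astype(int)
x0,y0=272,196;w=im[y0:248,x0:328]
m=((w[...,2]-w[...,0])<25).astype(np.uint8)
m=cv2.morphologyEx(m,cv2.MORPH_CLOSE,np.ones((5,5)))
c=max(cv2.findContours(m,0,1)[0],key=cv2.contourArea)
r=cv2.minAreaRect((ray(c.reshape(-1,2)+[x0,y0],.011,C)[:,:2]*1000).astype(np.float32));print('carrier',r)
for n,z,p in [('carr rear L,R',.012,[[320,553],[540,524]]),('front L R (side)',.012,[[292,372],[513,350]]),('knob',.065,[[397,134]]),
 ('bridge front edge',.032,[[245,187],[530,213]]),('bridge back',.032,[[275,90],[545,122]]),('black plate',.036,[[302,165],[490,185],[490,125],[304,102]]),
 ('stop ends',.014,[[262,80],[535,108]]),('leadin tips inner L R',.012,[[235,268],[515,297]]),('leadin outer',.012,[[208,250],[543,290]]),('tin',.018,[[648,235]])]:
    P=ray(px(p),z,C)[:,:2]*1000;print(n,P.round(1).tolist(), np.degrees(np.arctan2(*(P[1]-P[0])[::-1])).round(1) if len(P)>1 else '')
E
```

```text
carrier ((511.25885009765625, 0.5473403930664062), (97.5875244140625, 93.04064178466797), 7.378599166870117)
carr rear L,R [[459.5, 39.9], [471.6, -52.2]] -82.5
front L R (side) [[544.4, 50.1], [553.6, -43.2]] -84.4
knob [[644.9, 6.3]] 
bridge front edge [[628.7, 68.8], [614.7, -50.4]] -96.7
bridge back [[675.2, 55.5], [658.3, -58.1]] -98.5
black plate [[637.9, 44.8], [627.4, -33.7], [656.1, -34.5], [668.1, 43.4]] -97.7
stop ends [[685.1, 60.7], [669.9, -56.0]] -97.4
leadin tips inner L R [[594.3, 73.5], [578.8, -44.8]] -97.5
leadin outer [[603.1, 84.8], [582.0, -56.8]] -98.5
tin [[606.6, -101.6]]
```

```bash
cat >> h.py <<'E'
def mv(x,y,z,yaw):
    "row (mm->m, deg) from the present pose to a tool-down pose"
    T=toolT(robot.observe());Rt=R.from_euler('xyz',[-90,0,yaw],degrees=True)
    s=T[:3,:3].T@(np.array([x,y,z])/1000-T[:3,3]);t=(R.from_matrix(T[:3,:3]).inv()*Rt).as_rotvec(degrees=True)
    print((x,y,z,yaw),'->',s.round(4).tolist(),t.round(2).tolist())
E
python3 -c "
from h import *
mv(520,-71,200,-82.5)"
```

```text
(520, -71, 200, -82.5) -> [0.5153, 0.0376, -0.4244] [0.07, 63.72, 0.03]
```

Call:
apply_moves --pt "0.515 0.037 -0.424 0 63.7 0 0.13" --pt "0.515 0.037 -0.424 0 63.7 0 0.13" --pt "0.515 0.037 -0.424 0 63.7 0 0.13" --pt "0.515 0.037 -0.424 0 63.7 0 0.13" --pt "0.515 0.037 -0.424 0 63.7 0 0.13"

```text
time: 0.72
tool_pos: [0.3338, 0.23, 0.2203]
tool_rot: [-1.571, 0.0, -1.271]
contact_force: [2.0, 0.7, 1.2]
opening: 0.0464
```

```bash
python3 -c "
from h import *
mv(520,-71,200,-82.5)"
```

```text
(520, -71, 200, -82.5) -> [0.3425, 0.0203, 0.089] [-0.01, 9.67, -0.01]
```

Call:
apply_moves --pt "0.342 0.02 0.089 0 9.7 0 0.13" --pt "0.342 0.02 0.089 0 9.7 0 0.13" --pt "0.342 0.02 0.089 0 9.7 0 0.13" --pt "0.342 0.02 0.089 0 9.7 0 0.13" --pt "0.342 0.02 0.089 0 9.7 0 0.13"

```text
time: 1.35
tool_pos: [0.4996, -0.0345, 0.2025]
tool_rot: [-1.571, 0.0, -1.435]
contact_force: [0.9, 0.6, 0.6]
opening: 0.0402
```

```bash
python3 -c "
from h import *
mv(520,-71,200,-82.5)"
```

```text
(520, -71, 200, -82.5) -> [0.0389, 0.0024, 0.0152] [0.01, 0.28, -0.02]
```

Call:
apply_moves --pt "0.035 0.002 0.013 0 0 0 0.13" --pt "0.035 0.002 0.013 0 0 0 0.13" --pt "0.035 0.002 0.013 0 0 0 0.13" --pt "0.035 0.002 0.013 0 0 0 0.13" --pt "0.035 0.002 0.013 0 0 0 0.13"

```text
time: 1.98
tool_pos: [0.5164, -0.0645, 0.201]
tool_rot: [-1.57, 0.0, -1.433]
contact_force: [-0.4, 0.9, 0.1]
opening: 0.0397
```

```bash
python3 - <<'E'
from h import *
o=robot.observe();cv2.imwrite('pics/w1.png',cams.read_camera('wrist'));np.save('w1.npy',toolT(o));C=cam('wrist',o)
print(o['tool_pos'],o['tool_rot'])
def rect(x,y,yaw,a,b,z): 
    c,s=np.cos(np.radians(yaw)),np.sin(np.radians(yaw));return [[(x+c*i-s*j)/1e3,(y+s*i+c*j)/1e3,z] for i,j in((-a,b),(-a,-b),(a,-b),(a,b))]
print(proj(rect(511,.5,7.5,48,46,.012),C).round(),proj([[.645,.006,.065]],C).round())
mv(520,-71,200,-82.5)
E
```

```text
[ 0.51637595 -0.06451889  0.2010499 ] [-1.57043275e+00  1.47669480e-05 -1.43314354e+00]
[[229.  63.]
 [232. 168.]
 [335. 168.]
 [339.  64.]] [[455. 138.]]
(520, -71, 200, -82.5) -> [0.0068, 0.001, 0.0027] [-0.02, 0.38, 0.0]
```

View pics/w1.png

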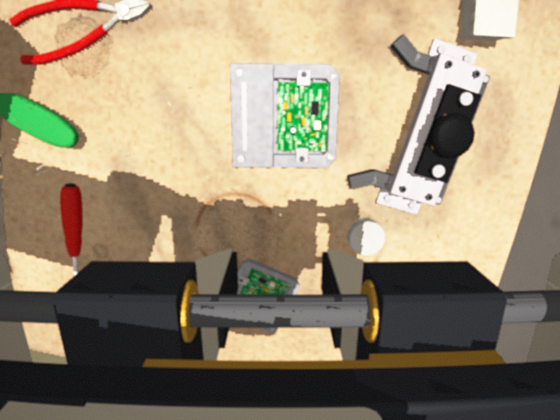

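The wrist view confirms the carrier: corners at (232,65), (232,168), (338,168) and (338,66), all within 2 px of the prediction. The knob is at (452,134). I'll refine the jig pose from this view.

```bash
python3 - <<'E'
from h import *
K=cam('top')
T=np.load('w1.npy');c=cams.calibration('wrist');C0=cam('top')
Kw=np.array([[c['fx'],0,c['cx']],[0,c['fy'],c['cy']],[0,0,1]]);C=(Kw,np.array(c['dist']),np.linalg.inv(T@c['T_tool_cam']))
im=cv2.imread('pics/w1.png');h=cv2.cvtColor(im,cv2.COLOR_BGR2HSV)
# carrier
w=im[50:180,215:350].astype(int);m=((w[...,2]-w[...,0])<22).astype(np.uint8)|((w[...,1]>w[...,2]+15)).astype(np.uint8)
m=cv2.morphologyEx(m,cv2.MORPH_OPEN,np.ones((3,3)));m=cv2.morphologyEx(m,cv2.MORPH_CLOSE,np.ones((9,9)))
q=max(cv2.findContours(m,0,1)[0],key=cv2.contourArea).reshape(-1,2)+[215,50]
print('carrier',cv2.minAreaRect((ray(q,.012,C)[:,:2]*1000).astype(np.float32)))
# bridge: bright white blob
w=im[30:215,370:500];m=(w.min(2)>170).astype(np.uint8);m=cv2.morphologyEx(m,cv2.MORPH_CLOSE,np.ones((5,5)))
cs=[x for x in cv2.findContours(m,0,1)[0] if cv2.contourArea(x)>100]
for q in cs: print('white',cv2.boundingRect(q),cv2.minAreaRect((ray(q.reshape(-1,2)+[370,30],.032,C)[:,:2]*1000).astype(np.float32)))
for n,z,p in [('knob',.065,[[452,134]]),('front edge',.032,[[432,62],[392,188]]),('tips',.012,[[392,41],[348,180]]),('tips end',.012,[[405,36],[349,188]])]:
  P=ray(p,z,C)[:,:2]*1000;print(n,P.round(1).tolist(),np.degrees(np.arctan2(*(P[1]-P[0])[::-1])) if len(P)>1 else '')
E
```

```text
carrier ((511.19580078125, 1.0342292785644531), (94.79081726074219, 90.75141906738281), 7.23852014541626)
white (0, 28, 48, 112) ((602.3153076171875, 16.22332000732422), (39.635826110839844, 92.12906646728516), 10.96060562133789)
white (104, 0, 26, 6) ((667.1259765625, 94.67436981201172), (22.195981979370117, 3.982247829437256), 10.840811729431152)
white (0, 0, 130, 185) ((649.7736206054688, 13.487167358398438), (124.67376708984375, 157.4427032470703), 7.771416664123535)
knob [[641.5, 8.7]] 
front edge [[626.0, 63.6], [615.1, -46.2]] -95.69738598183248
tips [[594.8, 78.3], [578.9, -48.1]] -97.17634547629027
tips end [[605.3, 84.2], [581.2, -55.5]] -99.7546871752134
```

Call:
apply_moves --pt "0.006 0.05 0.003 0 0 0 0.13" --pt "0.006 0.1 0.003 0 0 0 0.13" --pt "0.006 0.14 0.003 0 0 0 0.13" --pt "0.006 0.17 0.003 0 0 0 0.13" --pt "0.006 0.184 0.003 0 0 0 0.13"

```text
time: 2.65
tool_pos: [0.5196, -0.0704, 0.0154]
tool_rot: [-1.573, 0.001, -1.434]
contact_force: [0.1, 0.4, 0.9]
opening: 0.0398
```

```bash
python3 -c "
from h import *
print(robot.observe())
mv(520,-71,16,-82.6);mv(518.3,-54,16,-82.6);mv(506.9,-30.6,16,-97.4)
print(ray([[357,214],[362,236]],.012,cam('top')))"
```

```text
{'time': 2.65, 'qpos': array([-2.80980256e-01,  6.25805031e-01,  1.77144700e+00,  1.59713635e-04,
        7.46626615e-01, -4.17886399e-01]), 'qvel': array([-0.00069517,  0.16042666,  0.03917775, -0.00098816, -0.2403071 ,
        0.0013206 ]), 'joint_efforts': array([-5.97741245e-02, -4.80069208e+01, -1.52173144e+01,  3.61065741e-02,
        2.17292486e-01,  7.16207651e-04]), 'tool_pos': array([ 0.5196268 , -0.07041952,  0.01537863]), 'tool_rot': array([-1.57284170e+00,  1.02661667e-03, -1.43400859e+00]), 'contact_force': array([0.12205685, 0.38342626, 0.88778933]), 'torque': array([-0.12664325,  0.00972854,  0.00349517]), 'opening': 0.03978160372417432}
(520, -71, 16, -82.6) -> [0.0006, -0.0006, 0.0003] [0.12, 0.44, -0.06]
(518.3, -54, 16, -82.6) -> [-0.0164, -0.0006, 0.0009] [0.12, 0.44, -0.06]
(506.9, -30.6, 16, -97.4) -> [-0.0412, -0.0006, -0.0072] [0.12, 15.24, -0.04]
[[ 0.52753056 -0.14871907  0.012     ]
 [ 0.47153921 -0.15896991  0.012     ]]
```

Call:
apply_moves --pt "-0.008 0 0 0 0.4 0 0.13" --pt "-0.014 0 0.001 0 0.4 0 0.13" --pt "-0.018 0 0.0005 0 1.5 0 0.13" --pt "-0.022 0 -0.001 0 3.5 0 0.13" --pt "-0.026 0 -0.002 0 6 0 0.13"

```text
time: 3.28
tool_pos: [0.5154, -0.0455, 0.0177]
tool_rot: [-1.569, -0.001, -1.541]
contact_force: [-0.5, -1.4, 1.8]
opening: 0.0405
```

```bash
python3 -c "
from h import *
mv(506.9,-30.6,16,-97.4)"
```

```text
(506.9, -30.6, 16, -97.4) -> [-0.0151, 0.0017, -0.008] [-0.11, 9.11, 0.03]
```

Call:
apply_moves --pt "-0.004 0.001 -0.002 0 2.5 0 0.13" --pt "-0.008 0.001 -0.004 0 5 0 0.13" --pt "-0.012 0.001 -0.006 0 7.2 0 0.13" --pt "-0.015 0.001 -0.008 0 9.1 0 0.13" --pt "-0.015 0.001 -0.008 0 9.1 0 0.13"

```text
time: 3.9
tool_pos: [0.5067, -0.0305, 0.0165]
tool_rot: [-1.57, 0.0, -1.698]
contact_force: [-0.2, 0.1, 0.3]
opening: 0.04
```

```bash
python3 - <<'E'
from h import *
mv(506.9,-30.6,16,-97.4);cv2.imwrite('pics/t2.png',cams.read_camera('top'))
o=robot.observe();cv2.imwrite('pics/w2.png',cams.read_camera('wrist'));np.save('w2.npy',toolT(o))
E
```

```text
(506.9, -30.6, 16, -97.4) -> [0.0001, 0.0005, 0.0002] [-0.07, 0.12, -0.0]
```

View pics/w2.png

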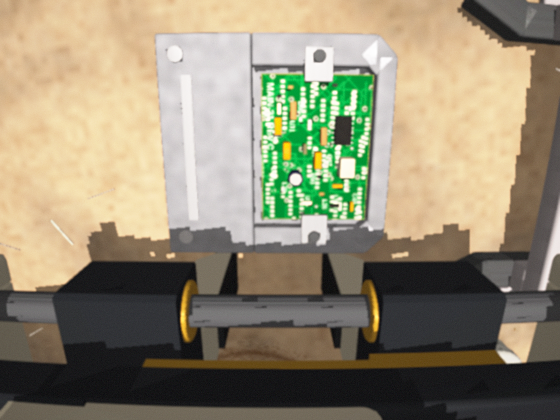

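The carrier is now nearly square with the tool: far edge from (157,36) to (378,32), rear face from (157,36) to (170,252). I'll compute its pose.

```bash
python3 - <<'E'
from h import *
T=np.load('w2.npy');c=cams.calibration('wrist')
Kw=np.array([[c['fx'],0,c['cx']],[0,c['fy'],c['cy']],[0,0,1]]);C=(Kw,np.array(c['dist']),np.linalg.inv(T@c['T_tool_cam']))
P=ray([[157,36],[170,252],[252,252],[375,33],[397,58],[383,235]],.012,C)[:,:2]*1000
print(P.round(1))
a=lambda i,j:np.degrees(np.arctan2(*(P[j]-P[i])[::-1])).round(1)
print('rear',a(0,1)+90,'far',a(0,3),'front',a(4,5)+90,'len rear',np.linalg.norm(P[1]-P[0]))
m=(P[0]+P[1])/2
for y in(-6,-8): 
  t=np.radians(y);print(y,'centre',m+48*np.array([np.cos(t),np.sin(t)]))
mv(440,0,100,-7.4)
E
```

```text
[[472.   77.1]
 [458.9 -12. ]
 [495.6 -16.6]
 [555.9  67.2]
 [563.9  57. ]
 [554.3 -16.1]]
rear -8.400000000000006 far -6.7 front -7.5 len rear 90.07486121918708
-6 centre [513.16901456  27.55605245]
-8 centre [512.96483088  25.89310984]
(440, 0, 100, -7.4) -> [-0.022, -0.0838, -0.07] [-0.05, -89.87, 0.04]
```

```bash
python3 - <<'E'
from h import *
im=cv2.imread('pics/t2.png');print(ray([[268,277],[270,275],[265,278],[314,300]],.005,cam('top')).round(3))
cv2.imwrite('pics/t2c.png',cv2.resize(im[140:330,200:380],None,fx=3.1,fy=3.1,interpolation=cv2.INTER_CUBIC))
E
```

```text
[[ 0.374  0.078  0.005]
 [ 0.378  0.073  0.005]
 [ 0.371  0.086  0.005]
 [ 0.315 -0.035  0.005]]
```

Call:
apply_moves --pt "0.012 -0.005 0 0 0 0 0.13" --pt "0.02 -0.04 0 0 0 0 0.13" --pt "0.02 -0.09 -0.01 0 -10 0 0.13" --pt "0.0 -0.09 -0.03 0 -20 0 0.13" --pt "-0.022 -0.09 -0.05 0 -30 0 0.13"

```text
time: 4.62
tool_pos: [0.4596, -0.0032, 0.1068]
tool_rot: [-1.569, -0.001, -1.17]
contact_force: [0.8, 0.7, 1.0]
opening: 0.0399
```

```bash
python3 -c "
from h import *
mv(434,37,100,-7.4)"
```

```text
(434, 37, 100, -7.4) -> [-0.047, 0.0068, -0.0079] [-0.06, -59.64, 0.12]
```

View pics/t2c.png

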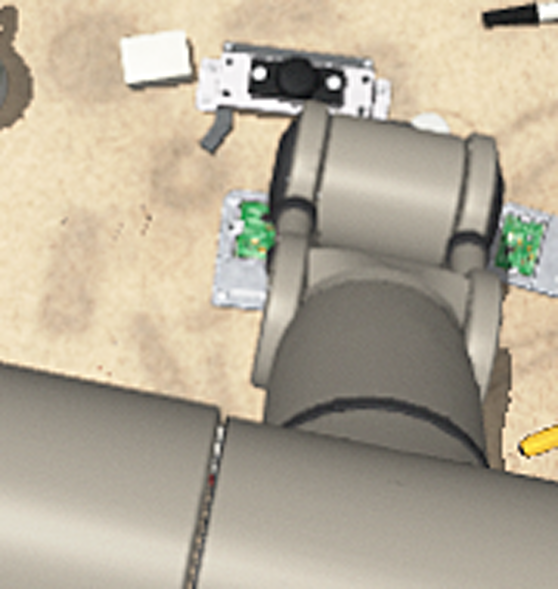

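The top crop shows the arm covering most of the carrier. Its left edge is visible and parallel to the jig, and the pliers are clear of my path.

Call:
apply_moves --pt "-0.047 0.006 -0.008 0 -59.6 0 0.13" --pt "-0.047 0.006 -0.008 0 -59.6 0 0.13" --pt "-0.047 0.006 -0.008 0 -59.6 0 0.13" --pt "-0.047 0.006 -0.008 0 -59.6 0 0.13" --pt "-0.047 0.006 -0.008 0 -59.6 0 0.13"

```text
time: 5.25
tool_pos: [0.4343, 0.037, 0.1002]
tool_rot: [-1.571, -0.001, -0.231]
contact_force: [-0.2, 0.1, 0.6]
opening: 0.0397
```

```bash
python3 -c "
from h import *
mv(434,37,100,-7.4);mv(434,37,16,-7.4)"
```

```text
(434, 37, 100, -7.4) -> [-0.0003, 0.0002, -0.0001] [-0.0, -5.84, 0.04]
(434, 37, 16, -7.4) -> [-0.0004, 0.0842, -0.0001] [-0.0, -5.84, 0.04]
```

```bash
python3 - <<'E'
from h import *
o=robot.observe();cv2.imwrite('pics/w3.png',cams.read_camera('wrist'));np.save('w3.npy',toolT(o))
E
```

```text
(no output)
```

View pics/w3.png

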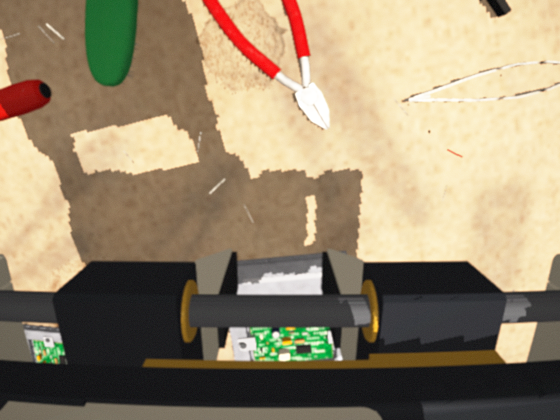

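The wrist camera looks backwards here. It shows the carrier's rear deck between the fingers (rows 255–290) and clear bench behind, with the pliers' tip at (325,128), well away. Next I descend behind the rear face.

Call:
apply_moves --pt "0 0.02 0 0 -5.8 0 0.13" --pt "0 0.045 0 0 -5.8 0 0.13" --pt "0 0.065 0 0 -5.8 0 0.13" --pt "0 0.078 0 0 -5.8 0 0.13" --pt "0 0.084 0 0 -5.8 0 0.13"

```text
time: 5.92
tool_pos: [0.4341, 0.0374, 0.0154]
tool_rot: [-1.571, 0.0, -0.137]
contact_force: [-0.2, -0.3, 0.3]
opening: 0.0399
```

```bash
python3 -c "
from h import *
mv(455,34,16,-7.4);mv(560,18.4,16,-7.4);mv(565.2,17.7,16,-7.4)"
```

```text
(455, 34, 16, -7.4) -> [0.0212, -0.0007, -0.0005] [-0.0, -0.46, -0.03]
(560, 18.4, 16, -7.4) -> [0.1273, -0.0007, -0.0016] [-0.0, -0.46, -0.03]
(565.2, 17.7, 16, -7.4) -> [0.1326, -0.0007, -0.0015] [-0.0, -0.46, -0.03]
```

Call:
apply_moves --pt "0.012 0 0 0 0.4 0 0.13" --pt "0.019 0 0 0 0.4 0 0.13" --pt "0.025 0 -0.001 0 0.4 0 0.13" --pt "0.032 0 -0.001 0 0.4 0 0.13" --pt "0.039 0 -0.001 0 0.4 0 0.13"

```text
time: 6.55
tool_pos: [0.473, 0.0313, 0.0158]
tool_rot: [-1.571, 0.0, -0.143]
contact_force: [-0.8, -0.2, 1.0]
opening: 0.0393
```

Call:
apply_moves --pt "0.007 0 0 0 0 0 0.13" --pt "0.014 0 0 0 0 0 0.13" --pt "0.021 0 0 0 0 0 0.13" --pt "0.028 0 0 0 0 0 0.13" --pt "0.033 0 0 0 0 0 0.13"

```text
time: 7.18
tool_pos: [0.5058, 0.0266, 0.0157]
tool_rot: [-1.571, -0.0, -0.143]
contact_force: [-2.1, -0.9, 0.8]
opening: 0.0401
```

```bash
python3 - <<'E'
from h import *
mv(565.2,17.7,16,-7.4)
im=cams.read_camera('top');cv2.imwrite('pics/t3.png',cv2.resize(im[130:260,220:370],None,fx=4.6,fy=4.6,interpolation=cv2.INTER_CUBIC))
E
```

```text
(565.2, 17.7, 16, -7.4) -> [0.0601, -0.0003, -0.0004] [-0.0, -0.78, 0.01]
```

View pics/t3.png

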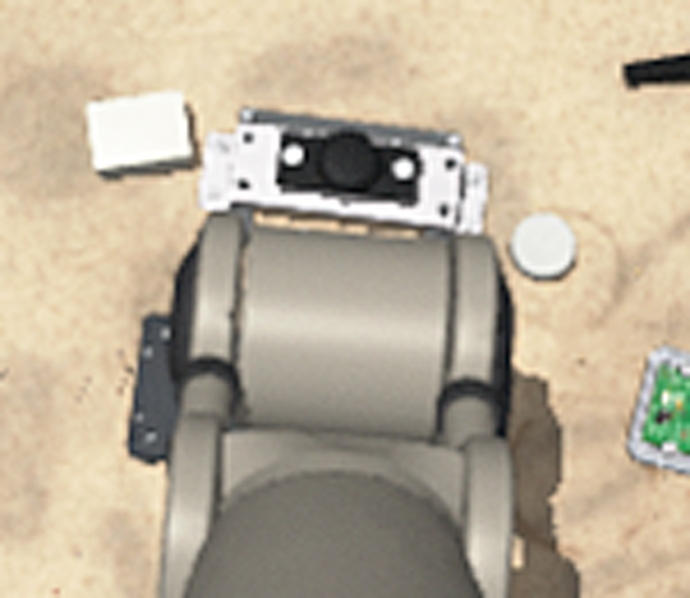

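The top view now shows only the arm over the carrier; the jig, tin and box are undisturbed. I continue by feel.

Call:
apply_moves --pt "0.006 0 0 0 -0.4 0 0.13" --pt "0.012 0 0 0 -0.7 0 0.13" --pt "0.018 0 0 0 -0.7 0 0.13" --pt "0.023 0 0 0 -0.7 0 0.13" --pt "0.028 0 0 0 -0.7 0 0.13"

```text
time: 7.85
tool_pos: [0.5332, 0.0227, 0.0157]
tool_rot: [-1.571, 0.0, -0.131]
contact_force: [-1.5, -0.3, 0.2]
opening: 0.0399
```

Call:
apply_moves --pt "0.005 0 0 0 0 0 0.13" --pt "0.01 0 0 0 0 0 0.13" --pt "0.015 0 0 0 0 0 0.13" --pt "0.02 0 0 0 0 0 0.13" --pt "0.023 0 0 0 0 0 0.13"

```text
time: 8.48
tool_pos: [0.5561, 0.0197, 0.0158]
tool_rot: [-1.571, -0.0, -0.131]
contact_force: [-1.1, 1.3, 0.1]
opening: 0.0401
```

```bash
python3 -c "
from h import *
mv(565.2,17.7,16,-7.4)"
```

```text
(565.2, 17.7, 16, -7.4) -> [0.0092, -0.0002, -0.0008] [-0.01, -0.08, 0.01]
```

Force is low and there is slight lateral contact, so the carrier is in the rails. I push the last part slowly.

Call:
apply_moves --pt "0.002 0 0 0 0 0 0.13" --pt "0.004 0 0 0 0 0 0.13" --pt "0.006 0 0 0 0 0 0.13" --pt "0.007 0 0 0 0 0 0.13" --pt "0.008 0 0 0 0 0 0.13"

```text
time: 9.1
tool_pos: [0.5637, 0.0187, 0.0158]
tool_rot: [-1.571, 0.0, -0.131]
contact_force: [-1.4, 1.2, 0.4]
opening: 0.04
```

Call:
apply_moves --pt "0.001 0 0 0 0 0 0.13" --pt "0.002 0 0 0 0 0 0.13" --pt "0.003 0 0 0 0 0 0.13" --pt "0.003 0 0 0 0 0 0.13" --pt "0.003 0 0 0 0 0 0.13"

```text
time: 9.72
tool_pos: [0.5654, 0.0185, 0.0154]
tool_rot: [-1.571, 0.003, -0.131]
contact_force: [-5.1, 0.7, 3.5]
opening: 0.0404
```

Call:
apply_moves --pt "0.001 0 0 0 0 0 0.13" --pt "0.002 0 0 0 0 0 0.13" --pt "0.003 0 0 0 0 0 0.13" --pt "0.003 0 0 0 0 0 0.13" --pt "0.003 0 0 0 0 0 0.13"

```text
time: 10.35
tool_pos: [0.5656, 0.0186, 0.0148]
tool_rot: [-1.571, 0.009, -0.131]
contact_force: [-12.3, 1.8, 5.8]
opening: 0.04
```

The stop is firm: 12 N, no further advance, and TCP x is 0.5656 against 0.565 expected. I back off, rise and close the fingers.

Call:
apply_moves --pt "-0.012 0 0 0 0 0 0.13" --pt "-0.028 0 0 0 0 0 0.13" --pt "-0.03 -0.04 0 0 0 0 0.5" --pt "-0.03 -0.08 0 0 0 0 1" --pt "-0.03 -0.12 0 0 0 0 1"

```text
time: 10.98
tool_pos: [0.5404, 0.0217, 0.1373]
tool_rot: [-1.571, -0.002, -0.131]
contact_force: [0.5, -0.6, -0.2]
opening: 0.0145
```

```bash
python3 - <<'E'
from h import *
o=robot.observe();mv(644,7.5,110,-7.4);mv(540,22,180,-7.4)
cv2.imwrite('pics/w4.png',cams.read_camera('wrist'));np.save('w4.npy',toolT(o))
im=cams.read_camera('scene');cv2.imwrite('pics/s4.png',cv2.resize(im[170:260,240:400],None,fx=4.8,fy=4.8,interpolation=cv2.INTER_CUBIC))
E
```

```text
(644, 7.5, 110, -7.4) -> [0.1045, 0.0275, -0.0006] [-0.0, -0.08, 0.13]
(540, 22, 180, -7.4) -> [-0.0003, -0.0427, 0.0003] [-0.0, -0.08, 0.13]
```

View pics/s4.png

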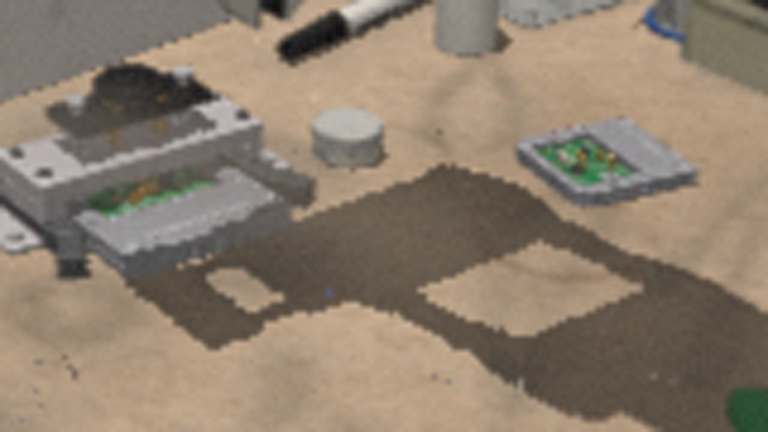

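The scene crop shows the carrier under the bridge, flat and square, with its rear top edge running from about (122,255) to (288,208). I'll check that against the expected home pose and refine the knob position.

```bash
python3 - <<'E'
from h import *
S=cam('scene');px=lambda a:np.array(a,float)/4.8+[240,170]
P=ray(px([[122,252],[288,208]]),.012,S)*1000;print('rear corners',P.round(1).tolist())
t=np.radians(-7.4);c,s=np.cos(t),np.sin(t)
J=lambda x,y,z:np.array([644+c*x-s*y,7.5+s*x+c*y,z])/1e3
print('expected',(J(-70,46,12)*1e3).round(1),(J(-70,-46,12)*1e3).round(1),((proj([J(-70,46,.012*1e3),J(-70,-46,12)],S)-[240,170])*4.8).round())
print('knob top exp px',((proj([J(0,0,65)],S)-[240,170])*4.8).round(),'seen ~130,82')
E
```

```text
rear corners [[585.7, 61.5, 12.0], [566.8, -24.0, 12.0]]
expected [580.5  62.1  12. ] [568.7 -29.1  12. ] [[128. 257.]
 [293. 203.]]
knob top exp px [[129.  72.]] seen ~130,82
```

Call:
apply_moves --pt "0.03 0 0 0 0 0 1" --pt "0.06 0.005 0 0 0 0 1" --pt "0.09 0.015 0 0 0 0 1" --pt "0.1045 0.027 0 0 0 0 1" --pt "0.1045 0.0275 0 0 0 0 1"

```text
time: 11.7
tool_pos: [0.6428, 0.0081, 0.1061]
tool_rot: [-1.571, 0.003, -0.131]
contact_force: [0.3, -0.7, -0.1]
opening: 0.0005
```

Both agree within about one raw pixel. I descend onto the knob.

Call:
apply_moves --pt "0.001 0.012 0 0 0 0 1" --pt "0.001 0.022 0 0 0 0 1" --pt "0.001 0.028 0 0 0 0 1" --pt "0.001 0.032 0 0 0 0 1" --pt "0.001 0.034 0 0 0 0 1"

```text
time: 12.32
tool_pos: [0.6444, 0.0081, 0.0744]
tool_rot: [-1.571, 0.0, -0.131]
contact_force: [-2.2, -0.3, 2.4]
opening: 0.0006
```

```bash
python3 - <<'E'
from h import *
mv(644,7.5,66,-7.4)
im=cams.read_camera('scene');cv2.imwrite('pics/s5.png',cv2.resize(im[160:250,230:350],None,fx=6,fy=6,interpolation=cv2.INTER_CUBIC))
E
```

```text
(644, 7.5, 66, -7.4) -> [-0.0003, 0.0084, -0.0007] [-0.01, -0.08, -0.0]
```

View pics/s5.png

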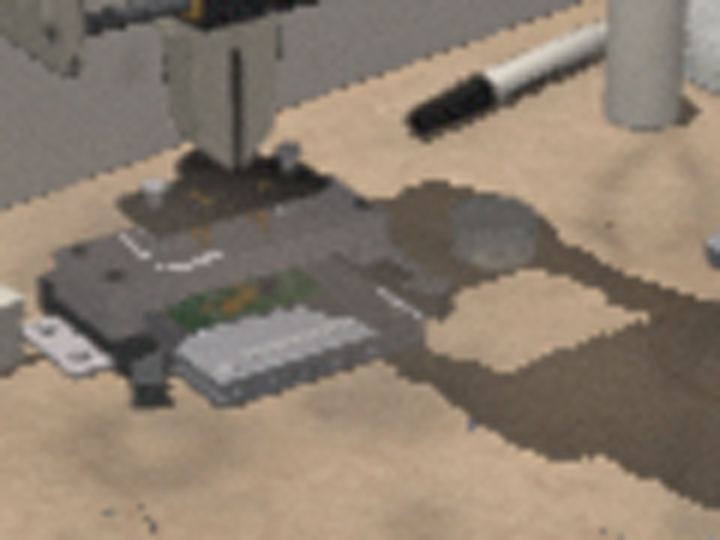

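The closed fingertips sit centred on the knob at about (236,160), with contact at 2.4 N, and the carrier is still in place. Now I press.

Call:
apply_moves --pt "0 0.002 0 0 0 0 1" --pt "0 0.004 0 0 0 0 1" --pt "0 0.006 0 0 0 0 1" --pt "0 0.008 0 0 0 0 1" --pt "0 0.009 0 0 0 0 1"

```text
time: 13.0
tool_pos: [0.6448, 0.0081, 0.0662]
tool_rot: [-1.571, -0.001, -0.131]
contact_force: [-4.7, 0.1, 12.6]
opening: 0.0003
```

Call:
apply_moves --pt "0 0.001 0 0 0 0 1" --pt "0 0.002 0 0 0 0 1" --pt "0 0.003 0 0 0 0 1" --pt "0 0.003 0 0 0 0 1" --pt "0 0.003 0 0 0 0 1"

```text
time: 13.62
tool_pos: [0.645, 0.008, 0.066]
tool_rot: [-1.571, -0.003, -0.13]
contact_force: [-10.2, 0.3, 26.1]
opening: 0.0006
```

The knob is hard against its stop: z did not move while force doubled. I ease off to a moderate hold and check.

Call:
apply_moves --pt "-0.0005 -0.0015 0 0 0 0 1" --pt "-0.0005 -0.0015 0 0 0 0 1" --pt "-0.0005 -0.0015 0 0 0 0 1" --pt "-0.0005 -0.0015 0 0 0 0 1" --pt "-0.0005 -0.0015 0 0 0 0 1"

```text
time: 14.25
tool_pos: [0.6448, 0.0081, 0.0661]
tool_rot: [-1.571, -0.003, -0.13]
contact_force: [-5.0, 0.5, 15.6]
opening: 0.0004
```

```bash
python3 - <<'E'
from h import *
im=cams.read_camera('scene');cv2.imwrite('pics/s6.png',cv2.resize(im[160:250,230:350],None,fx=6,fy=6,interpolation=cv2.INTER_CUBIC))
o=robot.observe();print(o['tool_pos'],o['contact_force'],o['qvel'].round(3))
E
```

```text
[0.64477568 0.00809251 0.06611435] [-5.29999788 -0.05307244 17.27101156] [-0.001  0.001  0.     0.     0.003 -0.001]
```

View pics/s6.png

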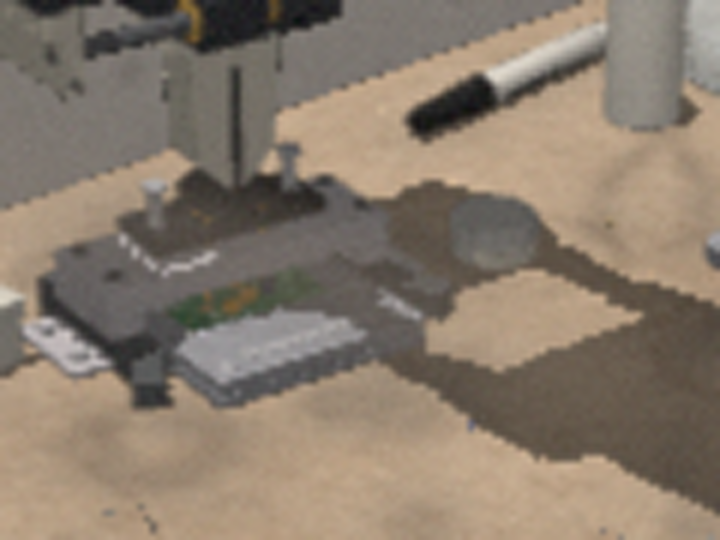

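The head is fully down, with the guide pins now standing proud at (153,190) and (288,150). The carrier is unmoved and the hold is steady at about 16 N.

```bash
python3 -c "
from cell import robot
print(robot.hand_in())"
```

```text
the job is handed in; nothing more can be done
None
```

The carrier is home under the bridge, and I handed the job in at about 14 s with the closed fingertips holding the knob down.

- **What I did:** I first pushed the carrier sideways on its right-hand face, with two fingers, to bring it square with the jig and onto its axis. I then pushed on the rear face until it met the end stop, and only after that pressed the knob. The carrier stayed flat on the bench throughout.
- **Carrier home:** The push stopped dead at 12 N with the tool at x = 0.5656 m, against 0.565 m expected. In the camera check before pressing, the carrier's rear corners were about 5 mm from the expected home pose. That is about one pixel of the original picture, so it confirms the position only coarsely. The firm stop is the stronger evidence.
- **Knob down:** Travel was about 10 mm from the expected contact height, against the stated 9.5 mm. It ended on a hard stop: the height held while the force rose from 13 to 26 N. I then eased to a steady hold of 16–17 N. The last picture shows the head down and the carrier unmoved.
- **Loose things:** I touched none of the other objects. The box, tin and pen looked undisturbed in the later pictures. I did not check the tweezers, key and tape again at the end.

No checks failed.

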